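Push the tie rod home through a stack of panels

ROBOT

A 7-joint arm with a two-finger parallel gripper is mounted at the origin on the work surface. World frame = base frame: x ahead of the robot, y to its left, z up, the work surface at z = 0. Lengths are in m, angles in rad, forces in N, time in s.
With the tool pointing down it reaches from about 0.4 to 0.85 m from the base axis. Payload 10.4 kg.
Tool frame: the origin (TCP) lies between the finger pads; the fingertips stand 8 mm ahead of it and the grasp point (between the pads) lies 11 mm behind it; z points along the fingers, y is the line along which they close (so a half turn about z gives the same grasp; the last joint's range is limited). The gripper opens to 87 mm and grips with 3 to 60 N. Pads are 19 mm wide; open, the fingers measure 117 mm over their backs; the gripper's body (75 mm by 190 mm) begins 51 mm behind the grasp point.
Start: joints at [-1.206, 0.332, -0.065, 1.46, 0.022, 1.35, -0.088], TCP at [0.236, 0.579, 0.231] pointing down, gripper open.
Joint ranges: [-2.6, 2.6], [-0.5, 2.12], [-1.47, 1.34], [0.16, 2.42], [-1.27, 4.41], [0.06, 2.06], [-2.6, 2.6]. Speed limits (rad/s): [2.22, 2.22, 2.79, 2.79, 3.14, 3.14, 3.14].

INTERFACE

Orientations are given as a unit quaternion [x, y, z, w].
In Python, from plant import arm gives the robot as it stands. The module is installed in compiled form; this text tells all that it offers.
- The arm moves only by the tool play_rows, never from a script. Its argument "rows" is a list of rows, each an object with "offset": the shift along the tool's x, y, z as a fraction of full scale, a list of three; "turn": the turn about the tool's z as a fraction of full scale; "jaw": the closure, from -1 (fully open) to 1 (shut), so that 0 is half open. A call has exactly 8 rows; each row shifts and turns the commanded pose from where the row before left it, along the tool's axes as they then stand; what a row does not reach is not made up. Full scale, the value 1, is 0.8 m for a shift and pi rad for a turn. A row lasts 1/12 s, in which the tool goes at most 41.7 mm and 7.16 degrees, less where a joint would pass 70% of its speed; a pose out of reach is approached as far as the arm can. A call with a number of a shift or a turn outside -1 to 1 is refused whole. A call with a gripper value outside its range is refused whole. The fingers move at their own pace and stop on an object; "force" is the grip in N (left out, the last holds). Time passes only in rows, so rows that do not move let the fingers close, or fill a call up. It gives the time, the measured TCP pose, the force, the opening and the grip force at its end, in the units of the state.
- arm.get_state(): the state, without advancing time (a new reading comes with each control period).
- arm.grab_frame(name): name is "scene" or "side" or "wrist"; returns the picture (384x512x3 uint8, red, green, blue); there is no depth.
- arm.camera_info(name): a dict with "K" (3x3 intrinsics, pixels), "position" and "attitude" of the camera in the world; the wrist camera has in their place "T_tool_cam" (4x4, takes a point from camera to tool coordinates, whose origin is the TCP and whose axes are the flange's). Camera axes: x right, y down, z forward; pixel columns grow to the right and rows downward; lengths in m; the calibration is good to about 2 mm. A picture is of the moment at which its call begins: read the wrist's pose just before it. camera_info takes no time and is no camera call.
- arm.close_job(): hands the job in; it is judged then, once.
The state is a dict: "clock": time; "qpos": joint angles; "qd": joint speeds; "effort": joint torques, N m; "tool_pos": TCP position; "orientation": TCP orientation; "wrist_force": force on the tool from outside, world axes, zero at the start; "moment": the same for the moment, N m; "width": opening from 0.0 (shut) to 1.0 (fully open); "finger_force": force on a finger pad.
Only numpy, scipy, OpenCV 4.12 (cv2) and the standard library are available. Lean on these libraries where they do the work, as an engineer would, in place of code of your own. Each camera call takes 0.05 s, during which the arm holds its last target. There are 200 camera calls.

TASK

The steel tie rod is waiting in the guide tube of the assembly jig. Push it into the bore of the clamped stack of grey panels in two or more goes: take it by the part that shows, push it partway in, let go, take it again further back, and push it fully home against the end stop behind the stack. Leave the rod there, let go of it, and do not knock over the glue bottle.

Things in the scene. Friction and masses are not known exactly. Their poses are not given: they have to be found in the camera images.
- jig: Assembly jig fixed to the bench, plywood base 420 x 170 x 18 mm. Origin on the bench under the middle of the open gap; x is the push direction, z up. Along x: closed-backed square steel guide tube -200 to -70 mm (top at 100 mm height), open gap -70 to +70 mm, six grey H-shaped panels on edge +70 to +190 mm (170 mm wide, tops at 110 mm), steel end stop. Tube and bore axis: y 0, z 85 mm. Nothing of it moves.
- guide_mouth (a point): Centre of the guide tube's front opening, where the rod comes out, on the bore axis, 85 mm above the bench. Tube 24 mm square outside, 16 mm inside, on a 60 mm wide wooden saddle. In the gap before it only the rod stands higher than 34 mm. Axes as the jig's.
- bore_mouth (a point): Centre of the mouth of the bore, in the face of the first panel, 140 mm from guide_mouth. The bore is round, 17 mm wide and 120 mm deep. Axes as the jig's.
- end_stop (a point): Point on the bore axis on the face of the steel end stop, at the bottom of the bore, 120 mm beyond bore_mouth. Axes as the jig's.
- rod: Loose round steel tie rod, 14 mm thick, 220 mm long, about 0.26 kg. Origin at mid-length; x along it to the tip, the end that goes in. At the start it lies level in the tube, 90 to 106 mm of its front showing in the gap, tail hidden in the tube. Polished, it slides easily (friction about 0.25): 1 mm play all round in the tube, 1.5 mm in the bore. Home, 100 mm of it shows outside the panels, clear of the tube.
- rod_tip (a point): Centre of the rod's leading end face (the last 12 mm are tapered from 14 to 8 mm).
- rod_tail (a point): Centre of the rod's square-cut rear end face.
- glue_bottle: White glue bottle with an orange cap, 54 mm wide, 150 mm tall, standing loose beside the panels, about 150 mm from the bore axis. Origin at the centre of its underside, z up.
There are look-alikes about, which are no part of the job. What is shaped like the rod but purple is not meant.

How it is judged:
By the outcome, as a careful person would: the job done as asked, in the order asked, and still so for the second after the job is handed in, with the robot touching nothing.
It also fails if it takes over 48 s, if anything falls off the work surface, if the arm or the gripper's body presses on something with over 40 N, if the wrist force passes 120 N, or if a joint passes its speed limit or range.

## Working session

There is one attempt and no reset: what is moved stays moved. The work goes in short steps, Python scripts to look and compute and a tool call to move; the robot and the scene stay as the last step left them, time stands still between calls to the robot, and variables do not carry over. Pictures are saved under pics/ and viewed, at most 10 in all, crops included, and the job is handed in when it is done.

Besides the shell and the picture viewer there is one more tool, called by a JSON object that holds its "name" and its "arguments", one argument or row to a line. play_rows: Moves the arm, as the interface text tells. Shift numbers are shares of 0.8 m and turn numbers shares of pi rad, none past 1 either way. Its arguments: {"type":"object","properties":{"rows":{"type":"array"},"force":{"type":"number"}},"required":["rows"]}

```bash
mkdir -p pics
python3 - <<'E'
from plant import arm
import cv2,numpy as np
np.set_printoptions(precision=4,suppress=True)
s=arm.get_state();print(s)
for n in("scene","side","wrist"):
    im=arm.grab_frame(n);cv2.imwrite(f"pics/{n}0.png",im[...,::-1]);print(n,arm.camera_info(n))
a=cv2.imread("pics/scene0.png");b=cv2.imread("pics/side0.png")
cv2.imwrite("pics/both0.png",np.vstack([a,b])[:, :] if 0 else cv2.resize(np.hstack([a,b]),(800,300)))
E
```

```text
{'clock': 0.0, 'qpos': array([-1.2056,  0.3329, -0.0647,  1.461 ,  0.0216,  1.3499, -0.0885]), 'qd': array([ 0.0005,  0.0024,  0.0006,  0.0003, -0.0005, -0.0004,  0.0007]), 'effort': array([ -0.0003, -62.3242,   0.0246, -38.992 ,  -0.0613,   0.0393,
         0.0001]), 'tool_pos': array([0.2362, 0.5782, 0.2297]), 'orientation': array([ 0.1926,  0.9813, -0.0007, -0.0001]), 'wrist_force': array([-0.5441,  0.5048, -0.0835]), 'moment': array([-0.0924, -0.0003, -0.0123]), 'finger_force': 0.0, 'width': 0.9980252519363529}
scene {'K': array([[380.7008,   0.    , 256.1811],
       [  0.    , 380.7008, 185.1916],
       [  0.    ,   0.    ,   1.    ]]), 'position': array([ 1.0743, -0.2813,  0.671 ]), 'attitude': array([ 0.7932,  0.4848, -0.1857, -0.3184])}
side {'K': array([[356.875 ,   0.    , 253.8079],
       [  0.    , 356.875 , 193.9583],
       [  0.    ,   0.    ,   1.    ]]), 'position': array([ 0.2321, -0.3657,  0.716 ]), 'attitude': array([ 0.8715, -0.3547,  0.1333, -0.3112])}
wrist {'K': array([[264.5693,   0.    , 255.7938],
       [  0.    , 264.5693, 191.821 ],
       [  0.    ,   0.    ,   1.    ]]), 'T_tool_cam': array([[ 0.0001, -0.9618, -0.2738,  0.0748],
       [ 1.    ,  0.0003, -0.0004,  0.0009],
       [ 0.0005, -0.2738,  0.9618, -0.1543],
       [ 0.    ,  0.    ,  0.    ,  1.    ]])}
```

View pics/scene0.png

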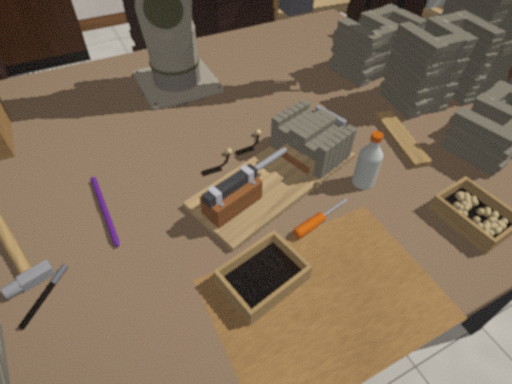

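View pics/side0.png

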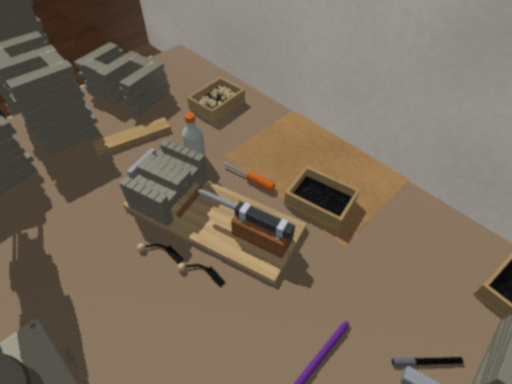

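The scene view shows the jig, with tube at (230,188), rod at (272,159), panels at (312,137) and bottle at (368,162). The side view shows the rod at (217,200), tube at (262,218), panels at (165,180) and bottle at (192,137).
Possible mix-ups for the rod are the purple rod at scene (105,210), the screwdriver blade at (333,210) and the pencil/scriber at (43,297). I choose the steel one coming out of the tube and will check it in a close crop.

Run:
```python
import cv2,numpy as np
a=cv2.imread("pics/scene0.png")[90:240,180:380];b=cv2.imread("pics/side0.png")[130:280,115:315]
f=lambda i:cv2.resize(i,None,fx=3.9,fy=3.9,interpolation=cv2.INTER_CUBIC)[:, :]
cv2.imwrite("pics/crop1.png",cv2.resize(f(a),(800,600)));cv2.imwrite("pics/crop2.png",cv2.resize(f(b),(800,600)))
```

```text
(no output)
```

View pics/crop1.png

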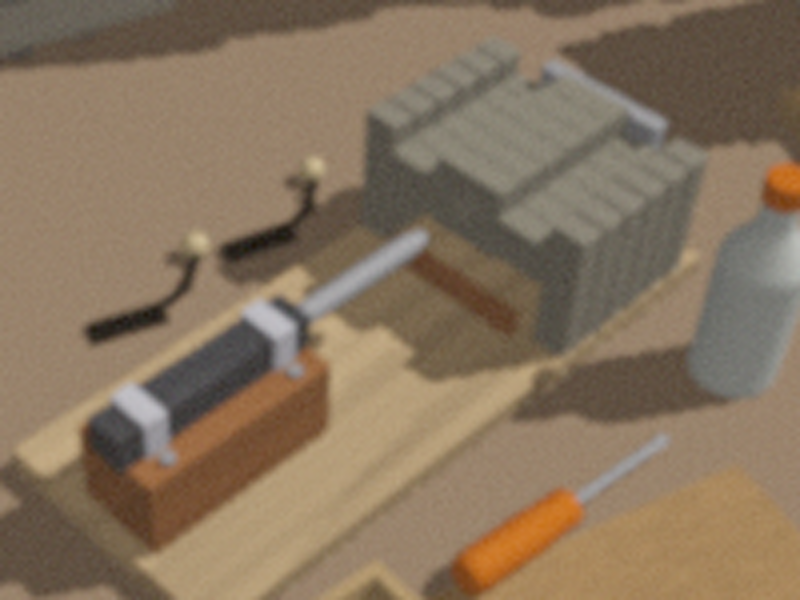

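View pics/crop2.png

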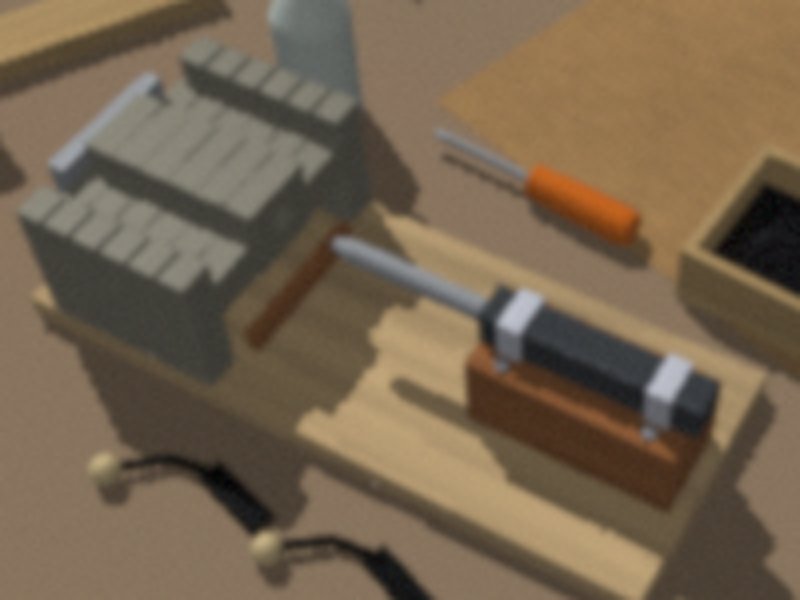

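Crop 1 shows the steel rod with its tip at (425,237), leaving the tube at (308,305). Crop 2 shows the tip at (338,246) and the tube mouth at (483,300). It is grey, so it is the right rod. Now I triangulate.

```bash
cat > h.py <<'E'
from plant import arm
import cv2,numpy as np
from scipy.spatial.transform import Rotation as R
np.set_printoptions(precision=4,suppress=True)
def cam(n,s=None):
    c=arm.camera_info(n)
    if n!="wrist": return c["K"],R.from_quat(c["attitude"]).as_matrix(),np.array(c["position"])
    T=c["T_tool_cam"];Q=R.from_quat(s["orientation"]).as_matrix()
    return c["K"],Q@T[:3,:3],s["tool_pos"]+Q@T[:3,3]
def ray(c,p):
    d=c[1]@np.linalg.solve(c[0],[p[0],p[1],1.]);return c[2],d/np.linalg.norm(d)
def plane(c,p,z):
    o,d=ray(c,p);return o+d*(z-o[2])/d[2]
def tri(obs):
    A=0;b=0;L=[]
    for c,p in obs:
        o,d=ray(c,p);M=np.eye(3)-np.outer(d,d);A=A+M;b=b+M@o;L.append((o,M))
    x=np.linalg.solve(A,b);return x,max(np.linalg.norm(M@(x-o)) for o,M in L)
def proj(c,X):
    v=c[1].T@(X-c[2]);v=c[0]@v;return v[:2]/v[2]
E
python3 - <<'E'
from h import *
S,D=cam("scene"),cam("side")
s1=lambda u,v:(180+u/4,90+v/4); s2=lambda u,v:(115+u/4,130+v/4)
def t(n,a,b):
    x,e=tri([(S,s1(*a)),(D,s2(*b))]);print(n,x,e);return x
tip=t("tip",(425,237),(338,246));m=t("mouth rod",(308,305),(483,300))
print("len",np.linalg.norm(tip-m),"ang",np.degrees(np.arctan2(*(tip-m)[1::-1])))
for n,p in [("tailnear",(20,455)),("frontfar",(695,255))]:print(n,plane(S,s1(*p),.018))
for n,p in [("frontnear",(40,295)),("tailnear",(655,597)),("tailfar",(765,375))]:print(n,plane(D,s2(*p),.018))
print("bottle",plane(S,(367,186),0))
# tool axes
print(R.from_quat(arm.get_state()["orientation"]).as_matrix())
E
```

```text
tip [0.5186 0.0946 0.0846] 0.0011065415032960706
mouth rod [0.5473 0.0025 0.0939] 0.0014509076023006356
len 0.09688720999433237 ang 107.27550484702118
tailnear [ 0.5122 -0.1589  0.018 ]
frontfar [0.5474 0.2852 0.018 ]
frontnear [0.3916 0.2382 0.018 ]
tailnear [ 0.5159 -0.1642  0.018 ]
tailfar [ 0.6677 -0.1123  0.018 ]
bottle [0.6417 0.2576 0.    ]
[[-0.9258  0.3781 -0.0004]
 [ 0.3781  0.9258 -0.001 ]
 [-0.     -0.001  -1.    ]]
```

Heights and sizes check out: tip z is 0.085, about 104 mm shows, the jig origin is about (0.530, 0.0625) and the push direction is about 107°. First I turn the tool so its x lies along the push axis.

{"name": "play_rows", "arguments": {
  "rows": [
    {"offset":[0,0,0],"turn":0.0353,"jaw":-1},
    {"offset":[0,0,0],"turn":0.0353,"jaw":-1},
    {"offset":[0,0,0],"turn":0.0353,"jaw":-1},
    {"offset":[0,0,0],"turn":0.0353,"jaw":-1},
    {"offset":[0,0,0],"turn":0.0353,"jaw":-1},
    {"offset":[0,0,0],"turn":0.0353,"jaw":-1},
    {"offset":[0,0,0],"turn":0.0353,"jaw":-1},
    {"offset":[0,0,0],"turn":0.0353,"jaw":-1}
  ]
}}

```text
clock: 0.82
tool_pos: [0.2363, 0.5785, 0.2302]
orientation: [0.597, 0.802, -0.0, 0.0]
wrist_force: [0.2, 0.1, 0.6]
width: 1.004
finger_force: 0.0
```

```bash
cat >> h.py <<'E'
def togo(target,ang):
    s=arm.get_state();Q=R.from_quat(s["orientation"]).as_matrix()
    a=np.degrees(np.arctan2(Q[1,0],Q[0,0]))
    print("t",s["clock"],"tcp",s["tool_pos"],"xang",a,"tilt",Q[:2,2],"F",s["wrist_force"],"w",s["width"])
    print("go frac",Q.T@(np.array(target)-s["tool_pos"])/.8,"turn frac",(a-ang)/180)
E
python3 -c "
from h import *
u=np.array([np.cos(np.radians(107)),np.sin(np.radians(107))]);p=np.array([.5298,.0625])-.02*u
togo([*p,.18],107)"
```

```text
t 0.8167 tcp [0.2363 0.5785 0.2302] xang 106.63503952150447 tilt [-0.0001 -0.0005] F [0.2125 0.0787 0.5889] w 1.0039765029268424
go frac [-0.748   0.1671  0.0631] turn frac -0.002027558213864072
```

{"name": "play_rows", "arguments": {
  "rows": [
    {"offset":[-0.0468,0.0105,0],"turn":0,"jaw":-1},
    {"offset":[-0.0468,0.0105,0],"turn":0,"jaw":-1},
    {"offset":[-0.0468,0.0105,0],"turn":0,"jaw":-1},
    {"offset":[-0.0468,0.0105,0],"turn":0,"jaw":-1},
    {"offset":[-0.0468,0.0105,0],"turn":0,"jaw":-1},
    {"offset":[-0.0468,0.0105,0],"turn":0,"jaw":-1},
    {"offset":[-0.0468,0.0105,0],"turn":0,"jaw":-1},
    {"offset":[-0.0468,0.0105,0],"turn":0,"jaw":-1}
  ]
}}

```text
clock: 1.48
tool_pos: [0.3884, 0.3098, 0.2305]
orientation: [0.595, 0.804, 0.0, -0.0]
wrist_force: [0.1, 0.6, -0.2]
width: 1.001
finger_force: 0.0
```

{"name": "play_rows", "arguments": {
  "rows": [
    {"offset":[-0.0468,0.0105,0],"turn":0,"jaw":-1},
    {"offset":[-0.0468,0.0105,0],"turn":0,"jaw":-1},
    {"offset":[-0.0468,0.0105,0.01],"turn":0,"jaw":-1},
    {"offset":[-0.0468,0.0105,0.01],"turn":0,"jaw":-1},
    {"offset":[-0.0468,0.0105,0.01],"turn":0,"jaw":-1},
    {"offset":[-0.0468,0.0105,0.01],"turn":0,"jaw":-1},
    {"offset":[-0.0468,0.0105,0.01],"turn":0,"jaw":-1},
    {"offset":[-0.0468,0.0105,0.01],"turn":0,"jaw":-1}
  ]
}}

```text
clock: 2.15
tool_pos: [0.54, 0.043, 0.1822]
orientation: [0.595, 0.804, 0.0, 0.0]
wrist_force: [-0.0, 0.6, -0.1]
width: 1.002
finger_force: 0.0
```

```bash
python3 -c "
from h import *
u=np.array([np.cos(np.radians(107)),np.sin(np.radians(107))]);p=np.array([.5298,.0625])-.02*u
togo([*p,.18],107)
s=arm.get_state();im=arm.grab_frame('wrist');cv2.imwrite('pics/w1.png',im[...,::-1]);np.save('w1.npy',np.r_[s['tool_pos'],s['orientation']])
c=cam('wrist',s);print(proj(c,np.array([.5186,.0946,.085])),proj(c,np.array([.5503,-.0044,.085])))"
```

```text
t 2.15 tcp [0.54   0.043  0.1822] xang 106.96724211209566 tilt [0.0003 0.0003] F [-0.0171  0.644  -0.083 ] w 1.002107812394322
go frac [ 0.002  -0.0051  0.0028] turn frac -0.0001819882661352147
[249.2398 138.6411] [251.2746 239.9904]
```

View pics/w1.png

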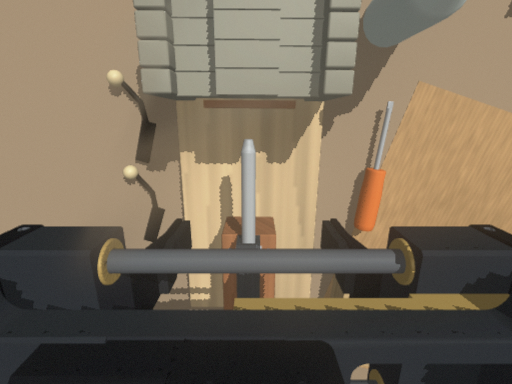

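The wrist view shows the rod from its tip at (249,140) to the tube mouth near (250,240), as predicted. The finger pads are left and right of it. I now fit the rod's centreline and triangulate it.

```bash
cat > rod.py <<'E'
from h import *
def line(im,s,r0,r1,z=.085,c0=225,c1=275):
    h=cv2.cvtColor(cv2.GaussianBlur(im,(3,3),0),cv2.COLOR_RGB2HSV);m=((h[...,1]<45)&(h[...,2]>90)).astype(np.uint8)
    P=[]
    for r in range(r0,r1):
        x=np.flatnonzero(m[r,c0:c1])+c0
        if len(x)>5:P.append((x.mean(),r,len(x)))
    P=np.array(P);k=np.polyfit(P[:,1],P[:,0],1);res=P[:,0]-np.polyval(k,P[:,1]);print("n",len(P),"width px",np.median(P[:,2]),"res",res.std())
    c=cam("wrist",s);a=plane(c,(np.polyval(k,r0)+.5*0,r0),z);b=plane(c,(np.polyval(k,r1),r1),z)
    ang=np.degrees(np.arctan2(*(a-b)[1::-1]));return a,b,ang
E
python3 - <<'E'
from rod import *
v=np.load('w1.npy');s=dict(tool_pos=v[:3],orientation=v[3:]);im=cv2.imread('pics/w1.png')[...,::-1].copy()
a,b,ang=line(im,s,158,228);print(a,b,ang)
for u in(107,ang):
    d=np.array([np.cos(np.radians(u)),np.sin(np.radians(u))]);n=np.array([-d[1],d[0]])
    print(u,"perp of b, jig origin rel a:",n@(b-a)[:2],n@(np.array([.5298,.0625])-a[:2]))
c=cam('wrist',s)
print(tri([(cam('scene'),(286.2,149.2)),(cam('side'),(199.5,191.5)),(c,(249,140))]))
d=np.array([np.cos(np.radians(107)),np.sin(np.radians(107))])
print('tip s',d@(plane(c,(249,139.5),.085)[:2]-[.5298,.0625]),'mouth s',d@(plane(c,(250,237),.085)[:2]-[.5298,.0625]))
# board edges
h=cv2.cvtColor(im,cv2.COLOR_RGB2HSV)
print('panel foot/face line (row~98,z .11):',d@(plane(c,(250,98),.11)[:2]-[.5298,.0625]))
E
```

```text
n 70 width px 13.0 res 0.14063089055194194
[0.5231 0.077  0.085 ] [0.543  0.0075 0.085 ] 106.03883981072921
107 perp of b, jig origin rel a: 0.0012121622435288702 -0.002215241624249034
106.03883981072921 perp of b, jig origin rel a: -6.7444615654897665e-18 -0.0024801701507385526
(array([0.5187, 0.0939, 0.0852]), np.float64(0.0013689721392945076))
tip s 0.03318156327648846 mouth s -0.06656132951006992
panel foot/face line (row~98,z .11): 0.06828297674462913
```

```bash
python3 -c "
from h import *
togo([.5384,.0234,.074],106.4)"
```

```text
t 2.2 tcp [0.5419 0.0349 0.1809] xang 106.53597821798498 tilt [ 0.0005 -0.0038] F [-1.6299 -6.217  -0.7768] w 1.0008796102790876
go frac [-0.0121 -0.0082  0.1337] turn frac 0.0007554345443609457
```

{"name": "play_rows", "arguments": {
  "rows": [
    {"offset":[-0.004,-0.004,0.01],"turn":0,"jaw":-1},
    {"offset":[-0.004,-0.002,0.015],"turn":0,"jaw":-1},
    {"offset":[-0.004,-0.002,0.015],"turn":0,"jaw":-1},
    {"offset":[0,0,0.01],"turn":0,"jaw":-1},
    {"offset":[0,0,0],"turn":0,"jaw":-1},
    {"offset":[0,0,0],"turn":0,"jaw":-1},
    {"offset":[0,0,0],"turn":0,"jaw":-1},
    {"offset":[0,0,0],"turn":0,"jaw":-1}
  ]
}}

```text
clock: 2.87
tool_pos: [0.5366, 0.0342, 0.1431]
orientation: [0.595, 0.804, 0.0, 0.0]
wrist_force: [-0.3, 0.5, 0.3]
width: 0.999
finger_force: 0.0
```

Run:
```python
from rod import *
s=arm.get_state();im=arm.grab_frame('wrist');cv2.imwrite('pics/w2.png',im[...,::-1])
c=cam('wrist',s);P=[proj(c,np.array(p)) for p in([.5187,.0942,.085],[.5420,.011,.085])];print(P)
r0,r1=int(P[0][1])+20,int(P[1][1])-6
a,b,ang=line(im,s,r0,r1);print(a,b,ang)
h=cv2.cvtColor(im,cv2.COLOR_RGB2HSV);print([(r,((h[r,225:275,1]<45)&(h[r,225:275,2]>90)).sum()) for r in range(80,260,8)])
d=(a-b)/np.linalg.norm(a-b);g=b+d*(.0234-b[1])/d[1];print('g',g)
togo([g[0],g[1],.074],ang)
```

```text
[array([255.4236, 133.6501]), array([253.1291, 234.5187])]
n 75 width px 16.0 res 0.13202343762688376
[0.5221 0.0794 0.085 ] [0.5404 0.017  0.085 ] 106.35660222068505
[(80, np.int64(1)), (88, np.int64(0)), (96, np.int64(0)), (104, np.int64(0)), (112, np.int64(0)), (120, np.int64(0)), (128, np.int64(0)), (136, np.int64(11)), (144, np.int64(15)), (152, np.int64(17)), (160, np.int64(17)), (168, np.int64(17)), (176, np.int64(17)), (184, np.int64(16)), (192, np.int64(16)), (200, np.int64(16)), (208, np.int64(16)), (216, np.int64(16)), (224, np.int64(16)), (232, np.int64(16)), (240, np.int64(16)), (248, np.int64(15)), (256, np.int64(50))]
g [0.5385 0.0234 0.085 ]
t 2.9167 tcp [0.5365 0.0342 0.1431] xang 106.98008353652354 tilt [0.001  0.0005] F [ 0.8744 -0.2183  0.5391] w 1.0023908312848193
go frac [-0.0136 -0.0017  0.0864] turn frac 0.0034637850879916084
```

View pics/w2.png

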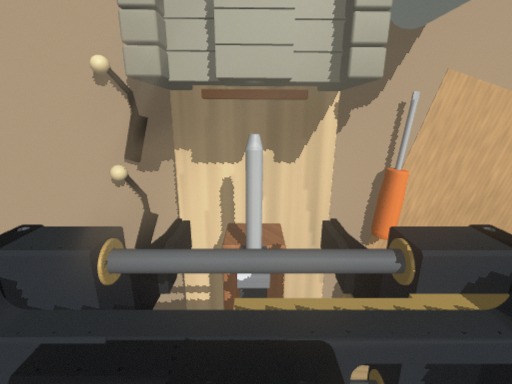

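The rod lies between the open fingers, with its tip at (255,135) and the tube mouth near (253,250). Both fits agree within 0.5 mm. I descend and grip.

{"name": "play_rows", "arguments": {
  "rows": [
    {"offset":[-0.0045,-0.0017,0.0144],"turn":0.002,"jaw":-1},
    {"offset":[-0.0045,0,0.0144],"turn":0,"jaw":-1},
    {"offset":[-0.0046,0,0.0144],"turn":0,"jaw":-1},
    {"offset":[0,0,0.0144],"turn":0,"jaw":-1},
    {"offset":[0,0,0.0144],"turn":0,"jaw":-1},
    {"offset":[0,0,0.0144],"turn":0,"jaw":-1},
    {"offset":[0,0,0],"turn":0,"jaw":-1},
    {"offset":[0,0,0],"turn":0,"jaw":-1}
  ]
}}

```text
clock: 3.58
tool_pos: [0.5375, 0.0229, 0.0726]
orientation: [0.598, 0.802, -0.001, -0.0]
wrist_force: [0.7, 0.2, 0.2]
width: 0.997
finger_force: 0.0
```

{"name": "play_rows", "arguments": {
  "force": 25,
  "rows": [
    {"offset":[0,0,0],"turn":0,"jaw":0},
    {"offset":[0,0,0],"turn":0,"jaw":0},
    {"offset":[0,0,0],"turn":0,"jaw":0.3},
    {"offset":[0,0,0],"turn":0,"jaw":0.6},
    {"offset":[0,0,0],"turn":0,"jaw":1},
    {"offset":[0,0,0],"turn":0,"jaw":1},
    {"offset":[0,0,0],"turn":0,"jaw":1},
    {"offset":[0,0,0],"turn":0,"jaw":1}
  ]
}}

```text
clock: 4.25
tool_pos: [0.5381, 0.023, 0.0735]
orientation: [0.598, 0.802, 0.0, 0.0]
wrist_force: [-0.6, -0.1, 0.3]
width: 0.477
finger_force: 0.0
```

```bash
python3 -c "
from h import *
togo([.5385,.0234,.074],106.6);s=arm.get_state();print(s['moment'],s['finger_force'])"
```

```text
t 4.25 tcp [0.5381 0.023  0.0735] xang 106.59453900829185 tilt [0.0001 0.0001] F [-0.5579 -0.0549  0.3264] w 0.4768282095499835
go frac [ 0.0004  0.0007 -0.0007] turn frac -3.0338842823043578e-05
[-0.0576 -0.0282  0.0101] 0.0
```

{"name": "play_rows", "arguments": {
  "rows": [
    {"offset":[0,0,0],"turn":0,"jaw":1},
    {"offset":[0,0,0],"turn":0,"jaw":1},
    {"offset":[0,0,0],"turn":0,"jaw":1},
    {"offset":[0,0,0],"turn":0,"jaw":1},
    {"offset":[0,0,0],"turn":0,"jaw":1},
    {"offset":[0,0,0],"turn":0,"jaw":1},
    {"offset":[0,0,0],"turn":0,"jaw":1},
    {"offset":[0,0,0],"turn":0,"jaw":1}
  ]
}}

```text
clock: 4.92
tool_pos: [0.538, 0.0229, 0.0734]
orientation: [0.598, 0.802, 0.0, -0.0]
wrist_force: [0.8, -0.7, 0.7]
width: 0.151
finger_force: 25.0
```

{"name": "play_rows", "arguments": {
  "rows": [
    {"offset":[0,0,0],"turn":0,"jaw":1},
    {"offset":[0,0,0],"turn":0,"jaw":1},
    {"offset":[0,0,0],"turn":0,"jaw":1},
    {"offset":[0,0,0],"turn":0,"jaw":1},
    {"offset":[0,0,0],"turn":0,"jaw":1},
    {"offset":[0,0,0],"turn":0,"jaw":1},
    {"offset":[0,0,0],"turn":0,"jaw":1},
    {"offset":[0,0,0],"turn":0,"jaw":1}
  ]
}}

```text
clock: 5.58
tool_pos: [0.538, 0.0229, 0.0734]
orientation: [0.598, 0.802, 0.0, -0.0]
wrist_force: [0.4, -0.4, -0.5]
width: 0.151
finger_force: 25.0
```

```bash
python3 -c "
from h import *
togo([.5385,.0234,.074],106.6);s=arm.get_state();print(s['moment'],s['finger_force'])"
```

```text
t 5.5833 tcp [0.538  0.0229 0.0734] xang 106.58837954578621 tilt [-0.      0.0001] F [ 0.4201 -0.3844 -0.4701] w 0.15099782779976845
go frac [ 0.0004  0.0008 -0.0007] turn frac -6.455807896546477e-05
[-0.1133  0.0448  0.0433] 24.972532633692026
```

Gripped at about 14 mm with no side force. I push slowly and check.

{"name": "play_rows", "arguments": {
  "rows": [
    {"offset":[0.003,0,0],"turn":0,"jaw":1},
    {"offset":[0.005,0,0],"turn":0,"jaw":1},
    {"offset":[0.005,0,0],"turn":0,"jaw":1},
    {"offset":[0.006,0,0],"turn":0,"jaw":1},
    {"offset":[0.006,0,0],"turn":0,"jaw":1},
    {"offset":[0.005,0,0],"turn":0,"jaw":1},
    {"offset":[0.004,0,0],"turn":0,"jaw":1},
    {"offset":[0,0,0],"turn":0,"jaw":1}
  ]
}}

```text
clock: 6.25
tool_pos: [0.53, 0.0501, 0.0733]
orientation: [0.597, 0.802, 0.0, -0.0]
wrist_force: [-0.1, 0.1, -1.0]
width: 0.153
finger_force: 25.0
```

Run:
```python
from h import *
d=np.r_[np.cos(np.radians(106.6)),np.sin(np.radians(106.6)),0]
togo(np.array([.538,.0229,.0734])+.085*d,106.6);s=arm.get_state();print(s['moment'],s['finger_force'])
im=arm.grab_frame('wrist');a=arm.grab_frame('side');b=arm.grab_frame('scene')
f=lambda i:cv2.resize(i[...,::-1],(400,300),interpolation=cv2.INTER_AREA)
cv2.imwrite('pics/p1.png',np.vstack([np.hstack([f(im),f(im[40:190,170:370])]),np.hstack([f(b[110:215,210:350]),f(a[140:245,130:270])])]))
```

```text
t 6.25 tcp [0.53   0.0501 0.0733] xang 106.66229220069134 tilt [-0.0003  0.0005] F [-0.0803  0.114  -1.0091] w 0.1530608602715856
go frac [ 0.0708 -0.     -0.    ] turn frac 0.0003460677816185864
[0.0363 0.0657 0.033 ] 24.965945100411773
```

View pics/p1.png

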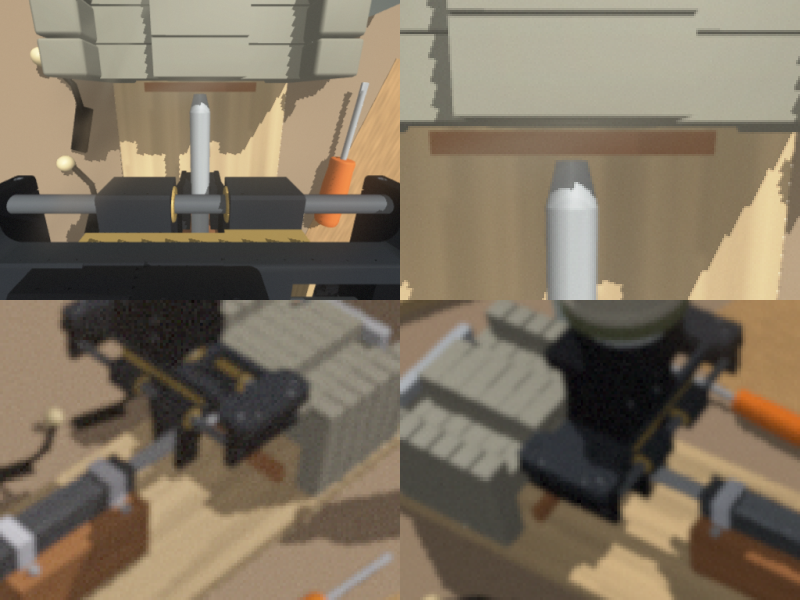

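The rod's tip is just short of the panel face. It is centred at crop x 571, against 573 for the panel's middle strip. I continue into the bore, 56 mm more.

{"name": "play_rows", "arguments": {
  "rows": [
    {"offset":[0.003,0,0],"turn":0,"jaw":1},
    {"offset":[0.005,0,0],"turn":0,"jaw":1},
    {"offset":[0.005,0,0],"turn":0,"jaw":1},
    {"offset":[0.005,0,0],"turn":0,"jaw":1},
    {"offset":[0.006,0,0],"turn":0,"jaw":1},
    {"offset":[0.006,0,0],"turn":0,"jaw":1},
    {"offset":[0.004,0,0],"turn":0,"jaw":1},
    {"offset":[0,0,0],"turn":0,"jaw":1}
  ]
}}

```text
clock: 7.07
tool_pos: [0.5222, 0.0762, 0.0734]
orientation: [0.597, 0.802, 0.0, -0.0]
wrist_force: [0.6, -0.4, -2.0]
width: 0.15
finger_force: 25.0
```

{"name": "play_rows", "arguments": {
  "rows": [
    {"offset":[0.003,0,0],"turn":0,"jaw":1},
    {"offset":[0.005,0,0],"turn":0,"jaw":1},
    {"offset":[0.006,0,0],"turn":0,"jaw":1},
    {"offset":[0.007,0,0],"turn":0,"jaw":1},
    {"offset":[0.007,0,0],"turn":0,"jaw":1},
    {"offset":[0.005,0,0],"turn":0,"jaw":1},
    {"offset":[0.003,0,0],"turn":0,"jaw":1},
    {"offset":[0,0,0],"turn":0,"jaw":1}
  ]
}}

```text
clock: 7.73
tool_pos: [0.5141, 0.1035, 0.0734]
orientation: [0.597, 0.802, 0.0, -0.0]
wrist_force: [0.1, 0.5, -1.5]
width: 0.152
finger_force: 25.0
```

Run:
```python
from h import *
d=np.r_[np.cos(np.radians(106.6)),np.sin(np.radians(106.6)),0]
togo(np.array([.538,.0229,.0734])+.085*d,106.6);s=arm.get_state();print(s['moment'],s['finger_force'])
```

```text
t 7.7333 tcp [0.5141 0.1035 0.0734] xang 106.64985869710041 tilt [-0.0001  0.0003] F [ 0.0903  0.5337 -1.5421] w 0.15206995837687626
go frac [ 0.0012 -0.0001  0.    ] turn frac 0.0002769927616689927
[-0.0835  0.0047  0.0174] 24.959612041711807
```

Pushed 84 mm with no resistance. I let go, go back along the rod and take it again.

{"name": "play_rows", "arguments": {
  "rows": [
    {"offset":[0,0,0],"turn":0,"jaw":0},
    {"offset":[0,0,0],"turn":0,"jaw":0},
    {"offset":[0,0,0],"turn":0,"jaw":0},
    {"offset":[0,0,0],"turn":0,"jaw":0},
    {"offset":[0,0,0],"turn":0,"jaw":0},
    {"offset":[0,0,0],"turn":0,"jaw":0},
    {"offset":[0,0,0],"turn":0,"jaw":0},
    {"offset":[0,0,0],"turn":0,"jaw":0}
  ]
}}

```text
clock: 8.4
tool_pos: [0.5143, 0.1026, 0.0734]
orientation: [0.598, 0.802, 0.0, -0.0]
wrist_force: [1.0, 0.6, 0.8]
width: 0.496
finger_force: 0.0
```

{"name": "play_rows", "arguments": {
  "rows": [
    {"offset":[-0.008,0,0],"turn":0,"jaw":0},
    {"offset":[-0.016,0,0],"turn":0,"jaw":0},
    {"offset":[-0.02,0,0],"turn":0,"jaw":0},
    {"offset":[-0.022,0,0],"turn":0,"jaw":0},
    {"offset":[-0.02,0,0],"turn":0,"jaw":0},
    {"offset":[-0.015,0,0],"turn":0,"jaw":0},
    {"offset":[-0.005,0,0],"turn":0,"jaw":0},
    {"offset":[0,0,0],"turn":0,"jaw":0}
  ]
}}

```text
clock: 9.07
tool_pos: [0.5387, 0.02, 0.0734]
orientation: [0.599, 0.801, -0.0, 0.0]
wrist_force: [-0.2, 0.2, -0.1]
width: 0.5
finger_force: 0.0
```

Run:
```python
from h import *
togo(np.array([.538,.0229,.0734]),106.6)
im=arm.grab_frame('wrist');a=arm.grab_frame('side');b=arm.grab_frame('scene')
f=lambda i:cv2.resize(i[...,::-1],(400,300),interpolation=cv2.INTER_AREA)
cv2.imwrite('pics/p2.png',np.vstack([np.hstack([f(im),f(im[40:190,170:370])]),np.hstack([f(b[110:215,210:350]),f(a[140:245,130:270])])]))
```

```text
t 9.0667 tcp [0.5387 0.02   0.0734] xang 106.46645607638241 tilt [ 0.0001 -0.0004] F [-0.2388  0.2125 -0.1307] w 0.5001498221244868
go frac [0.0038 0.0003 0.    ] turn frac -0.0007419106867643342
```

View pics/p2.png

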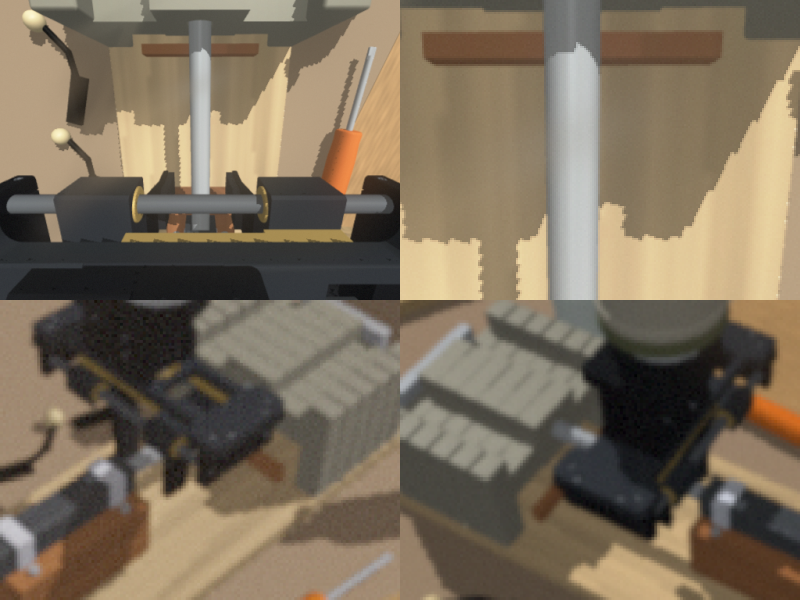

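The rod has entered the bore, and the open fingers straddle it just ahead of the tube. I regrip.

{"name": "play_rows", "arguments": {
  "force": 30,
  "rows": [
    {"offset":[0,0,0],"turn":0,"jaw":1},
    {"offset":[0,0,0],"turn":0,"jaw":1},
    {"offset":[0,0,0],"turn":0,"jaw":1},
    {"offset":[0,0,0],"turn":0,"jaw":1},
    {"offset":[0,0,0],"turn":0,"jaw":1},
    {"offset":[0,0,0],"turn":0,"jaw":1},
    {"offset":[0,0,0],"turn":0,"jaw":1},
    {"offset":[0,0,0],"turn":0,"jaw":1}
  ]
}}

```text
clock: 9.88
tool_pos: [0.5385, 0.0215, 0.0734]
orientation: [0.598, 0.802, 0.0, -0.0]
wrist_force: [0.2, -0.0, 0.7]
width: 0.151
finger_force: 30.0
```

{"name": "play_rows", "arguments": {
  "rows": [
    {"offset":[0.003,0,0],"turn":0,"jaw":1},
    {"offset":[0.005,0,0],"turn":0,"jaw":1},
    {"offset":[0.006,0,0],"turn":0,"jaw":1},
    {"offset":[0.007,0,0],"turn":0,"jaw":1},
    {"offset":[0.007,0,0],"turn":0,"jaw":1},
    {"offset":[0.005,0,0],"turn":0,"jaw":1},
    {"offset":[0.003,0,0],"turn":0,"jaw":1},
    {"offset":[0,0,0],"turn":0,"jaw":1}
  ]
}}

```text
clock: 10.55
tool_pos: [0.53, 0.0499, 0.0733]
orientation: [0.597, 0.802, 0.0, -0.0]
wrist_force: [-0.4, -0.1, -1.4]
width: 0.148
finger_force: 30.0
```

{"name": "play_rows", "arguments": {
  "rows": [
    {"offset":[0.003,0,0],"turn":0,"jaw":1},
    {"offset":[0.005,0,0],"turn":0,"jaw":1},
    {"offset":[0.007,0,0],"turn":0,"jaw":1},
    {"offset":[0.008,0,0],"turn":0,"jaw":1},
    {"offset":[0.007,0,0],"turn":0,"jaw":1},
    {"offset":[0.005,0,0],"turn":0,"jaw":1},
    {"offset":[0.003,0,0],"turn":0,"jaw":1},
    {"offset":[0,0,0],"turn":0,"jaw":1}
  ]
}}

```text
clock: 11.22
tool_pos: [0.5214, 0.0789, 0.0734]
orientation: [0.597, 0.802, 0.0, -0.0]
wrist_force: [0.7, -0.0, -1.5]
width: 0.15
finger_force: 30.0
```

Run:
```python
from h import *
d=np.r_[np.cos(np.radians(106.6)),np.sin(np.radians(106.6)),0]
togo(np.array([.5387,.02,.0734])+.072*d,106.6);s=arm.get_state();print(s['moment'],s['finger_force'])
```

```text
t 11.2167 tcp [0.5214 0.0789 0.0734] xang 106.64350169487484 tilt [-0.0001  0.0003] F [ 0.7308 -0.0256 -1.481 ] w 0.15026904205828842
go frac [ 0.0132 -0.0003 -0.    ] turn frac 0.00024167608263804633
[-0.0936  0.0685 -0.0458] 29.951839009299874
```

{"name": "play_rows", "arguments": {
  "rows": [
    {"offset":[0.002,0,0],"turn":0,"jaw":1},
    {"offset":[0.002,0,0],"turn":0,"jaw":1},
    {"offset":[0.002,0,0],"turn":0,"jaw":1},
    {"offset":[0.002,0,0],"turn":0,"jaw":1},
    {"offset":[0.002,0,0],"turn":0,"jaw":1},
    {"offset":[0.002,0,0],"turn":0,"jaw":1},
    {"offset":[0.002,0,0],"turn":0,"jaw":1},
    {"offset":[0.001,0,0],"turn":0,"jaw":1}
  ]
}}

```text
clock: 11.88
tool_pos: [0.5181, 0.0899, 0.0734]
orientation: [0.598, 0.802, 0.0, -0.0]
wrist_force: [-0.7, 0.4, -1.7]
width: 0.152
finger_force: 30.0
```

{"name": "play_rows", "arguments": {
  "rows": [
    {"offset":[0.001,0,0],"turn":0,"jaw":1},
    {"offset":[0.001,0,0],"turn":0,"jaw":1},
    {"offset":[0.001,0,0],"turn":0,"jaw":1},
    {"offset":[0.001,0,0],"turn":0,"jaw":1},
    {"offset":[0,0,0],"turn":0,"jaw":1},
    {"offset":[0,0,0],"turn":0,"jaw":1},
    {"offset":[0,0,0],"turn":0,"jaw":1},
    {"offset":[0,0,0],"turn":0,"jaw":1}
  ]
}}

```text
clock: 12.55
tool_pos: [0.5173, 0.0925, 0.0734]
orientation: [0.598, 0.802, -0.0, 0.0]
wrist_force: [0.5, -1.8, -2.5]
width: 0.15
finger_force: 30.0
```

{"name": "play_rows", "arguments": {
  "rows": [
    {"offset":[0.001,0,0],"turn":0,"jaw":1},
    {"offset":[0.001,0,0],"turn":0,"jaw":1},
    {"offset":[0.001,0,0],"turn":0,"jaw":1},
    {"offset":[0.001,0,0],"turn":0,"jaw":1},
    {"offset":[0,0,0],"turn":0,"jaw":1},
    {"offset":[0,0,0],"turn":0,"jaw":1},
    {"offset":[0,0,0],"turn":0,"jaw":1},
    {"offset":[0,0,0],"turn":0,"jaw":1}
  ]
}}

```text
clock: 13.22
tool_pos: [0.5171, 0.0926, 0.0735]
orientation: [0.599, 0.801, -0.001, 0.001]
wrist_force: [3.4, -12.1, -1.0]
width: 0.144
finger_force: 30.0
```

{"name": "play_rows", "arguments": {
  "rows": [
    {"offset":[0.001,0,0],"turn":0,"jaw":1},
    {"offset":[0.001,0,0],"turn":0,"jaw":1},
    {"offset":[0.001,0,0],"turn":0,"jaw":1},
    {"offset":[0.001,0,0],"turn":0,"jaw":1},
    {"offset":[0,0,0],"turn":0,"jaw":1},
    {"offset":[0,0,0],"turn":0,"jaw":1},
    {"offset":[0,0,0],"turn":0,"jaw":1},
    {"offset":[0,0,0],"turn":0,"jaw":1}
  ]
}}

```text
clock: 13.88
tool_pos: [0.5169, 0.0928, 0.0736]
orientation: [0.6, 0.8, -0.002, 0.003]
wrist_force: [5.9, -21.7, -1.2]
width: 0.151
finger_force: 30.0
```

Hard stop reached: force rose to 22 N with no further travel, where home was expected. I ease off most of the preload, release and retreat upward.

{"name": "play_rows", "arguments": {
  "rows": [
    {"offset":[-0.002,0,0],"turn":0,"jaw":1},
    {"offset":[-0.002,0,0],"turn":0,"jaw":1},
    {"offset":[0,0,0],"turn":0,"jaw":1},
    {"offset":[0,0,0],"turn":0,"jaw":0},
    {"offset":[0,0,0],"turn":0,"jaw":0},
    {"offset":[0,0,0],"turn":0,"jaw":0},
    {"offset":[0,0,0],"turn":0,"jaw":0},
    {"offset":[0,0,0],"turn":0,"jaw":0}
  ]
}}

```text
clock: 14.55
tool_pos: [0.5163, 0.0963, 0.0735]
orientation: [0.597, 0.802, 0.0, -0.0]
wrist_force: [0.0, 0.4, -0.3]
width: 0.438
finger_force: 0.0
```

{"name": "play_rows", "arguments": {
  "rows": [
    {"offset":[0,0,0],"turn":0,"jaw":0},
    {"offset":[0,0,0],"turn":0,"jaw":0},
    {"offset":[0,0,-0.01],"turn":0,"jaw":0},
    {"offset":[0,0,-0.02],"turn":0,"jaw":0},
    {"offset":[0,0,-0.03],"turn":0,"jaw":0},
    {"offset":[-0.01,0,-0.03],"turn":0,"jaw":0},
    {"offset":[-0.02,0,-0.03],"turn":0,"jaw":0},
    {"offset":[-0.02,0,-0.02],"turn":0,"jaw":0}
  ]
}}

```text
clock: 15.22
tool_pos: [0.5285, 0.0574, 0.1884]
orientation: [0.597, 0.802, 0.001, 0.001]
wrist_force: [1.5, 0.4, 0.3]
width: 0.499
finger_force: 0.0
```

{"name": "play_rows", "arguments": {
  "rows": [
    {"offset":[-0.02,0,-0.01],"turn":0,"jaw":0},
    {"offset":[-0.02,0,0],"turn":0,"jaw":0},
    {"offset":[-0.02,0,0],"turn":0,"jaw":0},
    {"offset":[0,0,0],"turn":0,"jaw":0},
    {"offset":[0,0,0],"turn":0,"jaw":0},
    {"offset":[0,0,0],"turn":0,"jaw":0},
    {"offset":[0,0,0],"turn":0,"jaw":0},
    {"offset":[0,0,0],"turn":0,"jaw":0}
  ]
}}

```text
clock: 15.88
tool_pos: [0.5413, 0.0124, 0.1934]
orientation: [0.597, 0.802, 0.0, -0.0]
wrist_force: [-0.7, 0.7, 0.5]
width: 0.499
finger_force: 0.0
```

Run:
```python
from h import *
togo(np.array([.5387,.02,.2]),106.6)
s=arm.get_state();c=cam('wrist',s);im=arm.grab_frame('wrist');a=arm.grab_frame('side');b=arm.grab_frame('scene')
u=np.array([np.cos(np.radians(106.8)),np.sin(np.radians(106.8)),0]);o=np.array([.5298,.0625,.085]);o[:2]+=[.001,-.0]
print('home tail expected px',proj(c,o-.03*u),'face px',proj(c,o+.07*u))
f=lambda i:cv2.resize(i[...,::-1],(400,300),interpolation=cv2.INTER_AREA)
cv2.imwrite('pics/p3.png',np.vstack([np.hstack([f(im),f(im[70:220,160:360])]),np.hstack([f(b[90:240,180:380]),f(a[120:270,115:315])])]))
```

```text
t 15.8833 tcp [0.5413 0.0124 0.1934] xang 106.67587370094796 tilt [-0.0002  0.0003] F [-0.7249  0.7219  0.4862] w 0.49908348859253854
go frac [ 0.01   -0.0004 -0.0082] turn frac 0.00042152056082203317
home tail expected px [259.5167 172.5869] face px [259.7176  64.4651]
```

View pics/p3.png

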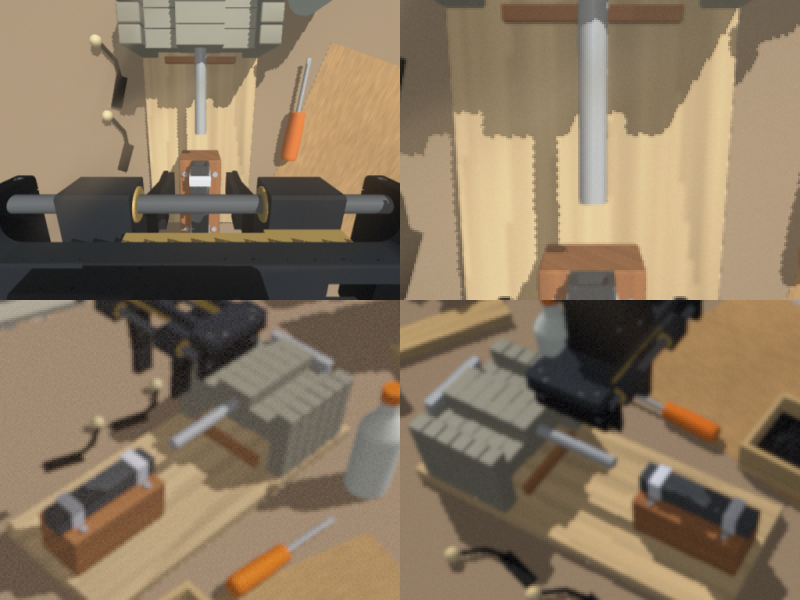

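The rod's tail is at wrist pixel (257,172), against an expected home row of 172.6. It is clear of the tube, the bottle stands and nothing touches the robot. I hand it in.

```bash
python3 -c "
from plant import arm
print(arm.close_job())"
```

```text
the job is handed in; nothing more can be done
None
```

The rod was pushed home against the end stop in two goes and let go there; the glue bottle is still standing, and the job was handed in at about 16 s.

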